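Plug the blow-off nozzle into the bench air outlet

TASK

Take the blue-sleeved blow-off nozzle out of the rack and push its plain end into the upright push-fit socket of the bench air outlet, past the resistance of the seal until it is fully home on the stop inside, without forcing it. Once it is home, open the air by swinging the yellow cock lever right over to the other side. Leave the red nozzle in its rack and do not disturb the spool clamp and the little finger plane standing nearby.

Things in the scene. Friction and masses are not known exactly. Their poses are not given: they have to be found in the camera images.
- blue_nozzle_grip (a point): blow-off nozzle to be fitted: upright rigid aluminium tube, 18 mm across, 122 mm long, 80 g, with a blue sleeve (22 mm across, 44 mm tall) round its upper half and a small brass cone on top. This point is on its axis at the middle of the sleeve, 79 mm above its lower end and 43 mm below its top; grasp it here. The lowest 4 mm of the tube taper to 14 mm across. It stands in one of the two rack holes; which one varies
- blue_nozzle_foot (a point): centre of the flat lower end of the blue nozzle; z of it points up along the nozzle
- red_nozzle_grip (a point): spare nozzle of the same shape with a red sleeve, standing in the other rack hole; the point is the middle of its sleeve. It is to stay there
- rack: fixed wooden rack block, 60 mm (own x) by 130 mm (own y) by 40 mm high, origin at the centre of its underside; two holes 30 mm deep at own y = -40 and +40 mm hold the nozzles upright, with 0.75 mm of play all round
- outlet: fixed bench air outlet, grey base plate 90 (own x) by 210 (own y) by 12 mm, origin at the centre of its underside; push-fit socket at own y = -55 mm, cock at own y = +55 mm. The hard stop on which the tube bottoms is 24 to 42 mm below the mouth, different each time and unseen: felt as a sudden force rise above the drag. Pushing with more than about 25 N damages it
- socket_mouth (a point): centre of the mouth of the vertical push-fit socket (brass column 36 mm across, black ring on top), 76 mm above the bench. The mouth is 27 mm wide and narrows within 6 mm to a 20 mm bore. A black rubber lip seal sits 12 mm below the mouth: the tube meets a bump of some 4 to 15 N there, then a steady drag of some 3 to 9 N as it slides on, and the seal holds it where it is left
- seat (a joint): small sprung seat deep in the socket, in m: 0 while it stands raised, 0.004 when the tube has pushed it right down on the hard stop (fully home). Its spring gives only about 1 N; its height does not show from outside
- cock (a joint): yellow-knobbed lever of the air cock, in rad: 0 to 0.15 at the start (shut; 0 leans 0.5 rad from vertical to the outlet's own -x), 1.0 fully open (leaning 0.5 rad to its own +x). It turns about a pivot along the outlet's own y at own (0, 55, 34) mm, moves under about 1 N at the knob and stays where it is left
- cock_tip (a point): middle of the round yellow knob, 26 mm across, at the end of the cock lever, 75 mm from its pivot
- spool_clamp: small wooden spool clamp with a wing nut, standing upright behind the outlet, 35 mm wide, 68 mm tall; origin at the centre of its underside
- finger_plane: small brass finger plane, 23 by 48 by 25 mm, standing behind the outlet; origin at the centre of its underside
Mind the look-alikes: they are no part of the job. What is shaped like the part that bears blue_nozzle_grip but purple or turquoise is not meant.

How it is judged:
By the outcome, as a careful person would: the job done as asked, in the order asked, and still so for the second after the job is handed in, with the robot touching nothing.
It also fails if it takes over 69 s, if anything falls off the work surface, if the arm or the gripper's body presses on something with over 40 N, if the wrist force passes 120 N, or if a joint passes its speed limit or range.

ROBOT

A 6-joint arm with a two-finger parallel gripper is mounted at the origin on a cart in front of the work surface, level with it; the furniture and walls round the work are solid. World frame = base frame: x ahead of the robot, y to its left, z up, the work surface at z = 0. Lengths are in mm, angles in rad, forces in N, time in s.
With the tool pointing down it reaches from about 250 to 800 mm from the base axis. Payload 3.9 kg.
Tool frame: the origin (TCP) lies at the very end of the fingers, on their centre line; the grasp point (between the pads) lies ctrl.hold_point_z behind it (ctrl.hold_point_z is the distance from the TCP to the grasp point, in mm); z points along the fingers, y is the direction in which the jaws open and shut (so a half turn about z gives the same grasp; the last joint's range is limited). The gripper opens to 85 mm and grips with 20 to 120 N. Pads are 22 mm wide; open, the fingers measure 114 mm over their backs; the gripper's body (76 mm by 85 mm) begins 54 mm behind the grasp point. The pads swing forward as they close: fully open they stand 13 mm farther back than shut.
Start: joints at [1.273, 0.26, -0.138, 1.173, 0, 1.571], TCP at [154.04, 501.883, 231.304] pointing down, gripper open.
Joint ranges: [-2.78, 2.78], [-0.83, 1.72], [-1.28, 1.37], [-1.9, 2.12], [-1.57, 1.48], [-3.14, 3.14]. Speed limits (rad/s): [2.57, 2.57, 3.14, 3.14, 3.14, 3.14].

INTERFACE

Orientations are given as a 3x3 rotation matrix whose columns are the frame's x, y, z axes.
In Python, from station import ctrl gives the robot as it stands.
- The arm moves only by the shell command python3 -m crank 'ROWS' [OPENING]. ROWS is a JSON object of lists of equal length, an entry for each row: "translation": the shift along the tool's x, y, z in mm, a list of three; "delta_rot": the turn, a rotation vector about the tool's x, y, z in rad, a list of three. A call has 1 to 5 rows; each row shifts and turns the pose as measured when the row begins, along the tool's axes as they then stand; what a row does not reach is not made up. A row lasts 1/10 s, in which the tool goes at most 50 mm and 8.59 degrees, less where a joint would pass 70% of its speed; a pose out of reach is approached as far as the arm can. A call is refused whole if a number of a shift passes 50 or a number of a turn 0.15, either way. A call with a gripper value outside its range is refused whole. OPENING is the gripper's target within -1 to 1 (fully open at 1, half-way at 0, shut at -1), set as the call begins (- or left out, the last holds). The fingers move at their own pace and stop on an object; the grip force is fixed at half the most. Time passes only in rows, so rows that do not move let the fingers close. It gives the time, the measured TCP pose, the force and the opening at its end, in the units of the state.
- ctrl.read_state(): the state, without advancing time (a new reading comes with each control period).
- ctrl.snapshot(name): name is "scene" or "top" or "wrist"; returns the picture (400x640x3 uint8, red, green, blue); there is no depth.
- ctrl.calibration(name): a dict with "camera_matrix" (3x3 intrinsics, pixels), "position" and "rotation" of the camera in the world; the wrist camera has in their place "mount" (4x4, takes a point from camera to tool coordinates, whose origin is the TCP and whose axes are the flange's). Camera axes: x right, y up, looking along -z (the intrinsics and any distortion apply to the point x, -y, -z); pixel columns grow to the right and rows downward; lengths in mm; the calibration is good to about 2 mm. A picture is of the moment at which its call begins: read the wrist's pose just before it. calibration takes no time and is no camera call.
- ctrl.job_done(): hands the job in, once; it reports no verdict.
The state is a dict: "time": time; "qpos": joint angles; "qvel": joint speeds; "joint_torque": joint torques, N m; "ee_pos": TCP position; "ee_rot": TCP orientation; "force": force on the tool from outside, world axes, zero at the start; "moment": the same for the moment, N m; "width": finger opening in mm.
Only numpy, scipy, OpenCV 4.12 (cv2) and the standard library are available. Lean on these libraries where they do the work, as an engineer would, in place of code of your own. Each camera call takes 0.05 s, during which the arm holds its last target.

## Working session

There is one attempt and no reset: what is moved stays moved. The work goes in short steps, Python scripts to look and compute and a shell command to move; the robot and the scene stay as the last step left them, time stands still between calls to the robot, and variables do not carry over. Pictures are saved under pics/ and viewed, and the job is handed in when it is done.

```bash
ls; mkdir -p pics; python3 - <<'E'
from station import ctrl
import cv2,numpy as np
np.set_printoptions(precision=3,suppress=True)
s=ctrl.read_state();print(s, ctrl.hold_point_z)
for n in("scene","top","wrist"):
    im=ctrl.snapshot(n);cv2.imwrite(f"pics/{n}0.png",im[:,:,::-1]);print(n,ctrl.calibration(n))
E
```

```text
pics
{'time': 0.0, 'qpos': array([ 1.273,  0.261, -0.139,  1.173, -0.   ,  1.571]), 'qvel': array([-0.   ,  0.002,  0.001,  0.002,  0.001,  0.002]), 'joint_torque': array([ -0.001, -40.569,  25.392,   0.019,   0.   ,   0.   ]), 'ee_pos': array([153.838, 501.268, 230.474]), 'ee_rot': array([[-0.956,  0.293, -0.001],
       [ 0.293,  0.956, -0.002],
       [-0.   , -0.002, -1.   ]]), 'force': array([ 0.415, -0.405, -0.301]), 'moment': array([ 0.003, -0.017, -0.012]), 'width': 85.38001461450088} 18.700000000000003
scene {'camera_matrix': array([[418.016,   0.   , 317.764],
       [  0.   , 418.016, 200.35 ],
       [  0.   ,   0.   ,   1.   ]]), 'position': array([ -49.197, -510.284,  635.351]), 'rotation': array([[ 0.647,  0.406, -0.645],
       [-0.762,  0.345, -0.547],
       [ 0.   ,  0.846,  0.533]])}
top {'camera_matrix': array([[460.809,   0.   , 330.245],
       [  0.   , 460.809, 200.358],
       [  0.   ,   0.   ,   1.   ]]), 'position': array([ 425.807,   40.857, 1237.159]), 'rotation': array([[-0.007,  0.991, -0.132],
       [-1.   , -0.008, -0.004],
       [-0.005,  0.132,  0.991]])}
wrist {'camera_matrix': array([[340.954,   0.   , 319.266],
       [  0.   , 340.954, 198.708],
       [  0.   ,   0.   ,   1.   ]]), 'mount': array([[   0.   ,    0.956,    0.295,   75.462],
       [   1.   ,   -0.   ,   -0.   ,    0.331],
       [   0.   ,    0.295,   -0.956, -142.869],
       [   0.   ,    0.   ,    0.   ,    1.   ]])}
```

View pics/scene0.png

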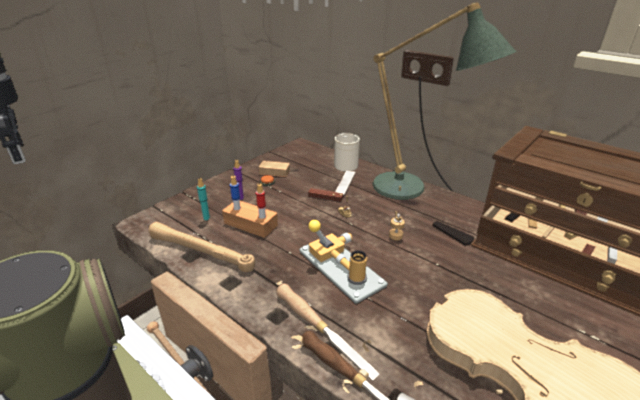

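View pics/top0.png

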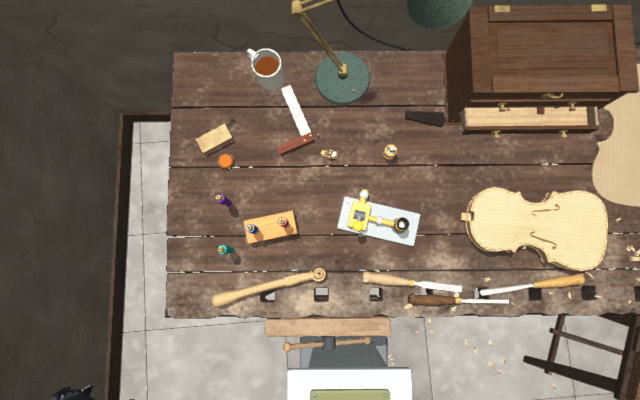

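View pics/wrist0.png

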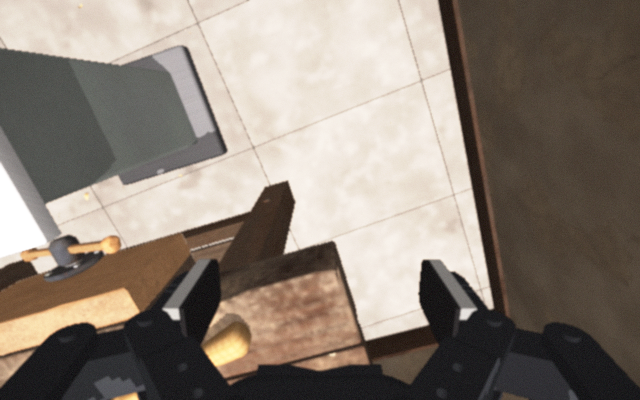

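Candidates (top view): blue in rack at (251,229), red in rack (283,221), purple (222,199), turquoise (225,250), both free-standing. I choose the one at (251,229) and check it in close crops.

```bash
python3 - <<'E'
import cv2,numpy as np
a=cv2.imread("pics/top0.png");b=cv2.imread("pics/scene0.png")
A=cv2.resize(a[180:265,200:440],None,fx=3.3,fy=3.3,interpolation=cv2.INTER_CUBIC)
B=cv2.resize(b[150:310,190:400],None,fx=3.7,fy=3.7,interpolation=cv2.INTER_CUBIC)
cv2.imwrite("pics/topc.png",A);cv2.imwrite("pics/scenec.png",B)
E
```

```text
(no output)
```

View pics/topc.png

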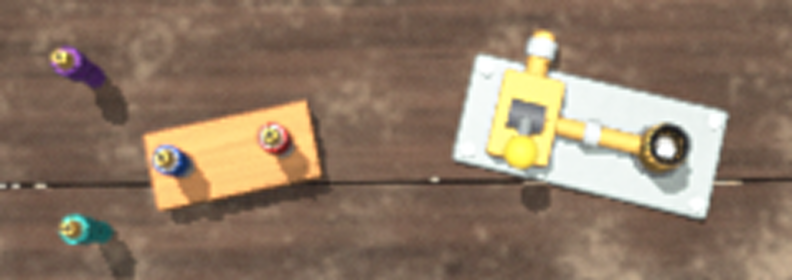

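View pics/scenec.png

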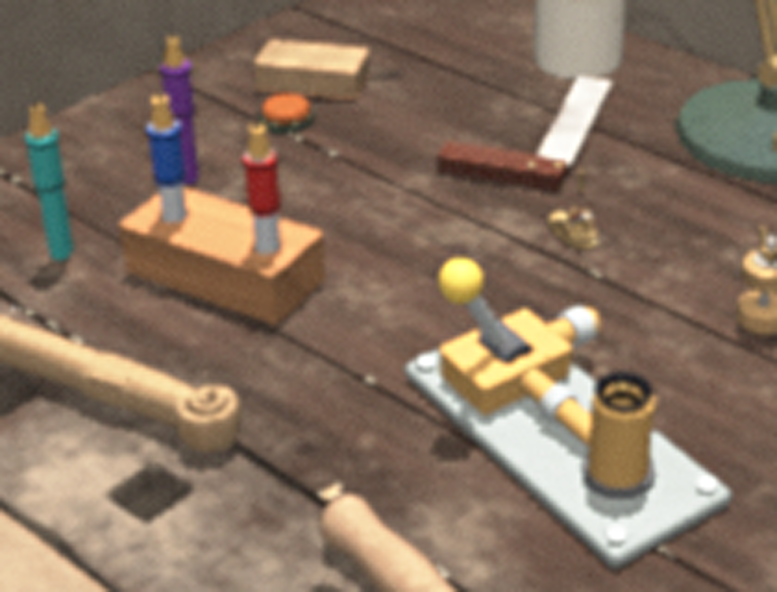

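```bash
cat > h.py <<'E'
from station import ctrl
import cv2,numpy as np
np.set_printoptions(precision=2,suppress=True)
def cam(n,s=None):
    c=ctrl.calibration(n);K=c["camera_matrix"]
    if n=="wrist":
        R=s["ee_rot"]@c["mount"][:3,:3];p=s["ee_pos"]+s["ee_rot"]@c["mount"][:3,3]
    else: R,p=c["rotation"],c["position"]
    return K,R,p,c.get("distortion")
def ray(C,uv):
    K,R,p,_=C
    d=np.linalg.inv(K)@[uv[0],uv[1],1]; d=R@(d*[1,-1,-1]); return p,d/np.linalg.norm(d)
def onz(C,uv,z):
    p,d=ray(C,uv);return p+d*(z-p[2])/d[2]
def proj(C,P):
    K,R,p,_=C
    q=(R.T@(np.array(P)-p))*[1,-1,-1];q=K@q;return q[:2]/q[2]
def tri(*rs):
    A=np.zeros((3,3));b=np.zeros(3)
    for p,d in rs:
        M=np.eye(3)-np.outer(d,d);A+=M;b+=M@p
    return np.linalg.solve(A,b)
def cents(im,lo,hi,amin=8):
    m=cv2.inRange(cv2.cvtColor(im,cv2.COLOR_RGB2HSV),np.array(lo),np.array(hi))
    n,l,st,ce=cv2.connectedComponentsWithStats(m)
    return [(st[i].tolist(),ce[i].round(1).tolist()) for i in range(1,n) if st[i,4]>=amin]
E
python3 - <<'E'
from h import *
a=cv2.imread("pics/top0.png")[:,:,::-1];b=cv2.imread("pics/scene0.png")[:,:,::-1]
T=cam("top");S=cam("scene")
print(ctrl.calibration("top").keys())
for n,im in(("top",a),("scene",b)):
    print(n,"blue",cents(im,(108,120,50),(122,255,255)),"yellow",cents(im,(25,150,120),(32,255,255)),"red",cents(im,(170,150,60),(180,255,255)))
print("tip blue",onz(T,(250,227.8),131),"tip red",onz(T,(282.6,221),131))
print("sock top",onz(T,(402.1,224.2),76))
f=lambda x,y:(x/3.7+190,y/3.7+150)
print("sock scene",onz(S,f(624,391),76), "tip blue scene",onz(S,f(160,99),131))
g=lambda x,y:(x/3.3+200,y/3.3+180)
for c in((478,55),(727,112),(706,217),(455,162)):print(onz(T,g(*c),12))
E
```

```text
dict_keys(['camera_matrix', 'position', 'rotation'])
top blue [([253, 227, 4, 6, 16], [254.6, 229.5])] yellow [([353, 221, 10, 9, 62], [357.5, 225.3])] red []
scene blue [([230, 185, 10, 15, 108], [234.9, 192.0])] yellow [] red []
tip blue [508.   238.74 131.  ] tip red [523.81 160.42 131.  ]
sock top [ 518.35 -135.31   76.  ]
sock scene [ 518.43 -140.04   76.  ] tip blue scene [508.9  238.63 131.  ]
[598.63   6.52  12.  ]
[ 550.53 -194.32   12.  ]
[ 466.1  -174.73   12.  ]
[511.68  26.03  12.  ]
```

Both views agree: blue nozzle about (508.5, 238.7), socket about (518.5, -137.5), and the crops confirm the blue sleeve in the rack's left hole. Next: a helper that reports the needed shift in tool axes.

```bash
cat >> h.py <<'E'
from scipy.spatial.transform import Rotation as Ro
def go(P,yaw,smax=45,rmax=0.14):
    """print rows to reach TCP P with tool y at world angle yaw(rad), tool down"""
    s=ctrl.read_state();R=s["ee_rot"];p=s["ee_pos"]
    y=np.array([np.cos(yaw),np.sin(yaw),0]);z=np.array([0,0,-1.]);Rt=np.stack([np.cross(y,z),y,z],1)
    rv=Ro.from_matrix(R.T@Rt).as_rotvec();D=np.array(P)-p
    n=max(1,int(np.ceil(max(np.linalg.norm(D)/smax,np.abs(rv).max()/rmax))))
    print("now",p,"D",D,"rv",rv,"n",n,"t",s["time"],"F",s["force"],"w",s["width"])
    for i in range(n):
        Ri=R@Ro.from_rotvec(rv*i/n).as_matrix()
        print((Ri.T@D/n).round(1).tolist(),(rv/n).round(3).tolist())
E
python3 -c "
from h import *
go([508.5,238.7,165],0.199)"
```

```text
now [153.88 501.41 230.67] D [ 354.62 -262.71  -65.67] rv [-0.    0.    1.07] n 10 t 0.15 F [ 0.23 -0.46 -0.26] w 85.55431080984506
[-41.6, -14.7, 6.6] [-0.0, 0.0, 0.107]
[-42.9, -10.2, 6.6] [-0.0, 0.0, 0.107]
[-43.8, -5.5, 6.6] [-0.0, 0.0, 0.107]
[-44.1, -0.8, 6.6] [-0.0, 0.0, 0.107]
[-44.0, 4.0, 6.6] [-0.0, 0.0, 0.107]
[-43.3, 8.7, 6.6] [-0.0, 0.0, 0.107]
[-42.1, 13.2, 6.6] [-0.0, 0.0, 0.107]
[-40.4, 17.7, 6.6] [-0.0, 0.0, 0.107]
[-38.3, 21.9, 6.6] [-0.0, 0.0, 0.107]
[-35.7, 25.9, 6.6] [-0.0, 0.0, 0.107]
```

```bash
python3 -m crank '{"translation":[[-41.6,-14.7,6],[-43,-10,6],[-44,-5.5,6],[-44,-1,6],[-44,4,6]],"delta_rot":[[0,0,0.107],[0,0,0.107],[0,0,0.107],[0,0,0.107],[0,0,0.107]]}' 1; python3 -c "
from h import *
go([508.5,238.7,165],0.199)"
```

```text
time: 0.65
ee_pos: [332.2, 369.8, 198.7]
ee_rot: [[-0.667, 0.745, -0.001], [0.745, 0.667, 0.001], [0.002, -0.0, -1.0]]
force: [0.6, 1.3, -0.6]
width: 85.4
now [332.22 369.84 198.72] D [ 176.28 -131.14  -33.72] rv [-0.   -0.    0.53] n 5 t 0.65 F [ 0.63  1.28 -0.6 ] w 85.42934583405989
[-43.1, 8.8, 6.7] [-0.0, -0.0, 0.106]
[-41.9, 13.3, 6.7] [-0.0, -0.0, 0.106]
[-40.2, 17.7, 6.7] [-0.0, -0.0, 0.106]
[-38.1, 21.8, 6.7] [-0.0, -0.0, 0.106]
[-35.6, 25.7, 6.7] [-0.0, -0.0, 0.106]
```

```bash
python3 -m crank '{"translation":[[-43,9,6],[-42,13,7],[-40,17.7,7],[-38,22,7],[-35.6,25.7,7]],"delta_rot":[[0,0,0.106],[0,0,0.106],[0,0,0.106],[0,0,0.106],[0,0,0.106]]}' 1; python3 - <<'E'
from h import *
go([508.5,238.7,165],0.199)
s=ctrl.read_state();im=ctrl.snapshot("wrist");cv2.imwrite("pics/w1.png",im[:,:,::-1])
C=cam("wrist",s);print(proj(C,[508.5,238.7,131]),proj(C,[508.5,238.7,88]))
im=ctrl.snapshot("scene");cv2.imwrite("pics/s1.png",im[:,:,::-1])
E
```

```text
time: 1.15
ee_pos: [513.0, 230.6, 162.2]
ee_rot: [[-0.177, 0.984, -0.002], [0.984, 0.177, 0.001], [0.002, -0.002, -1.0]]
force: [0.5, 0.4, 0.2]
width: 85.4
now [513.03 230.6  162.16] D [-4.53  8.1   2.84] rv [-0.   -0.   -0.02] n 1 t 1.15 F [0.48 0.4  0.23] w 85.36192523155923
[8.8, -3.0, -2.8] [-0.002, -0.002, -0.021]
[313.94 221.89] [315.06 198.78]
```

View pics/w1.png

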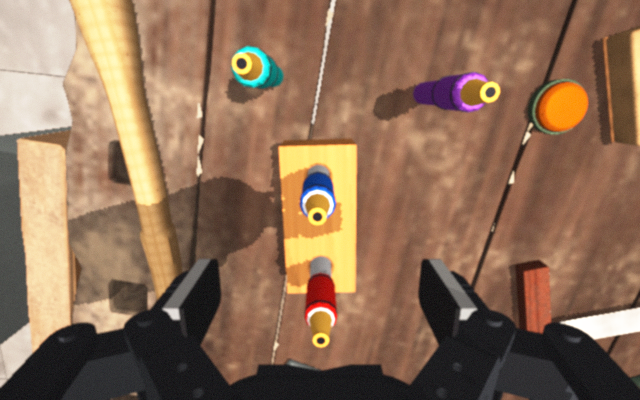

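The wrist picture shows the blue nozzle's brass tip at (317,216), sleeve at (317,190); red at (320,340), turquoise at (243,63), purple at (489,92). Measure the tip.

```bash
python3 - <<'E'
from h import *
im=cv2.imread("pics/w1.png")[:,:,::-1]
cs=cents(im,(108,120,50),(122,255,255),60);print(cs)
ys=cents(im,(22,100,120),(32,255,255),15);print([y for y in ys if 300<y[1][0]<340])
s=ctrl.read_state();C=cam("wrist",s)
print(onz(C,(317,215.5),132),onz(C,(317,191),89), onz(C,(320.5,340),132))
g=lambda *q:onz(C,q,40)
for q in((278,146),(357,143),(356,292)):print(g(*q))
E
python3 -c "
import cv2
a=cv2.imread('pics/w1.png');cv2.imwrite('pics/w1c.png',cv2.resize(a[130:370,260:380],None,fx=2.5*1,fy=2.5,interpolation=2))"
```

```text
[([301, 173, 34, 37, 465], [317.3, 184.4])]
[([280, 145, 76, 147, 5083], [328.1, 209.5]), ([308, 207, 19, 18, 180], [317.0, 215.7]), ([300, 285, 6, 7, 32], [302.8, 288.4]), ([313, 333, 16, 14, 117], [320.7, 339.1])]
[511.88 241.2  132.  ] [511.29 242.55  89.  ] [527.75 162.66 132.  ]
[477.36 259.14  40.  ]
[537.06 272.06  40.  ]
[563.27 143.28  40.  ]
```

View pics/w1c.png

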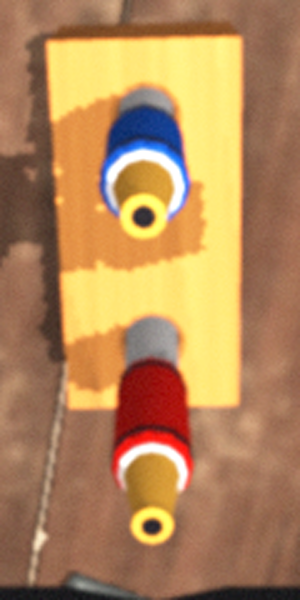

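```bash
python3 -c "
from h import *
go([511.3,241,140],0.199)"
```

```text
now [515.45 228.47 161.15] D [ -4.15  12.53 -21.15] rv [-0.    0.   -0.02] n 1 t 1.25 F [-1.4   0.49 -0.19] w 85.24098064854854
[13.1, -1.9, 21.2] [-0.001, 0.0, -0.024]
```

```bash
python3 -m crank '{"translation":[[12,-2,3],[0,0,0]],"delta_rot":[[0,0,-0.024],[0,0,0]]}' 1; cat > m.py <<'E'
from h import *
s=ctrl.read_state();im=ctrl.snapshot("wrist");cv2.imwrite("pics/w2.png",im[:,:,::-1])
C=cam("wrist",s)
ys=cents(im,(22,100,120),(32,255,255),15);print([y for y in ys if 280<y[1][0]<360])
ys=cents(im,(108,120,50),(122,255,255),60);print(ys)
print(s["qvel"],ctrl.read_state()["ee_pos"]-s["ee_pos"])
c=[y[1] for y in cents(im,(22,100,120),(32,255,255),15) if 300<y[1][0]<340 and y[0][4]<1000]
for q in c: print(q,onz(C,q,132))
E
python3 m.py
```

```text
time: 1.45
ee_pos: [510.6, 240.0, 157.0]
ee_rot: [[-0.198, 0.98, -0.004], [0.98, 0.198, -0.0], [0.0, -0.004, -1.0]]
force: [-0.8, 0.5, -1.4]
width: 85.2
[([281, 159, 77, 146, 5639], [326.3, 225.2]), ([312, 228, 14, 7, 50], [319.5, 230.2]), ([287, 296, 9, 8, 40], [289.9, 300.7]), ([298, 296, 7, 9, 39], [301.6, 300.7]), ([311, 352, 17, 14, 121], [319.1, 358.4])]
[([302, 188, 35, 39, 582], [318.6, 201.3])]
[-0.01 -0.01 -0.    0.01 -0.02  0.  ] [-0.06 -0.25  0.31]
[319.5, 230.2] [509.33 246.23 132.  ]
[301.6, 300.7] [507.93 201.94 132.  ]
[319.1, 358.4] [525.6  164.68 132.  ]
```

View pics/w2.png

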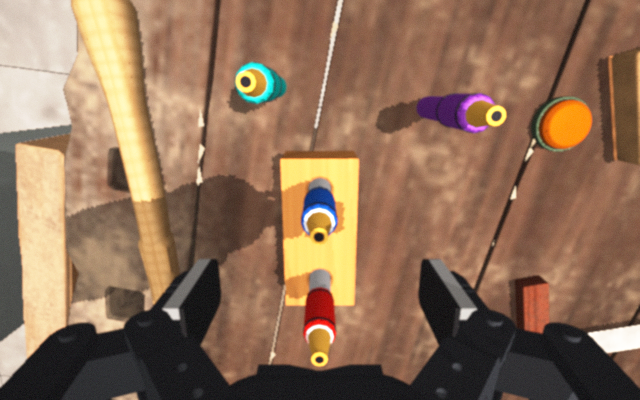

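Tip is at (319,235), centred between the jaws. Descending.

```bash
python3 -m crank '{"translation":[[1.5,-1,25],[0,0,25],[0,0,22],[0,0,0]],"delta_rot":[[0,0,0],[0,0,0],[0,0,0],[0,0,0]]}' 1;python3 -c "
from h import *
go([509.3,241.5,70.3],0.199)
s=ctrl.read_state();im=ctrl.snapshot('wrist');cv2.imwrite('pics/w3.png',im[:,:,::-1])"
```

```text
time: 1.9
ee_pos: [505.9, 246.6, 85.9]
ee_rot: [[-0.209, 0.978, -0.0], [0.978, 0.209, 0.001], [0.001, 0.0, -1.0]]
force: [-0.7, 0.9, 0.2]
width: 85.6
now [505.86 246.62  85.9 ] D [  3.44  -5.12 -15.6 ] rv [ 0.   -0.    0.01] n 1 t 1.9 F [-0.67  0.9   0.22] w 85.58219111430678
[-5.7, 2.3, 15.6] [0.0, -0.001, 0.012]
```

View pics/w3.png

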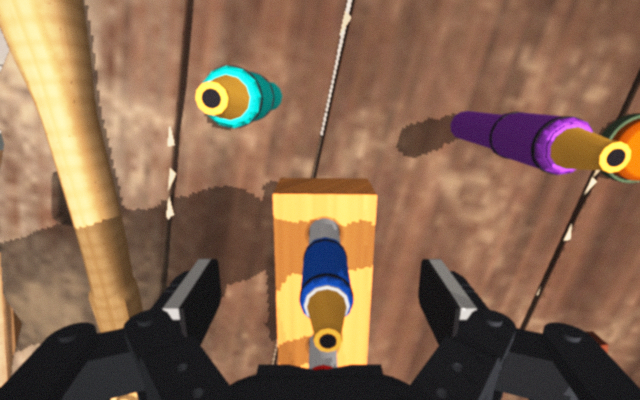

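```bash
python3 - <<'E'
from h import *
s=ctrl.read_state();C=cam("wrist",s);print(s["ee_pos"],onz(C,(327,340),132),onz(C,(326,258),89),proj(C,s["ee_pos"]+[0,0,18.7]))
go([509.3,241.5,70.3],0.199)
E
python3 -m crank '{"translation":[[-3.5,2,6],[0,0,0]],"delta_rot":[[0,0,0.012],[0,0,0]]}' 1; python3 - <<'E'
from h import *
s=ctrl.read_state();im=ctrl.snapshot('wrist');cv2.imwrite('pics/w4.png',im[:,:,::-1]);print(s["ee_pos"],s["qvel"])
E
```

```text
[506.89 247.18  87.47] [510.63 241.93 132.  ] [509.12 251.34  89.  ] [319.43 284.98]
now [506.89 247.18  87.47] D [  2.41  -5.68 -17.17] rv [ 0.   -0.    0.01] n 1 t 1.95 F [0.08 1.36 0.62] w 85.73917207853479
[-6.1, 1.1, 17.2] [0.002, -0.002, 0.012]
time: 2.15
ee_pos: [510.1, 245.8, 83.5]
ee_rot: [[-0.199, 0.98, 0.005], [0.98, 0.199, 0.003], [0.002, 0.006, -1.0]]
force: [0.2, -0.5, -0.3]
width: 85.1
[510.15 245.78  83.5 ] [ 0.02 -0.03  0.03  0.02  0.01 -0.  ]
```

View pics/w4.png

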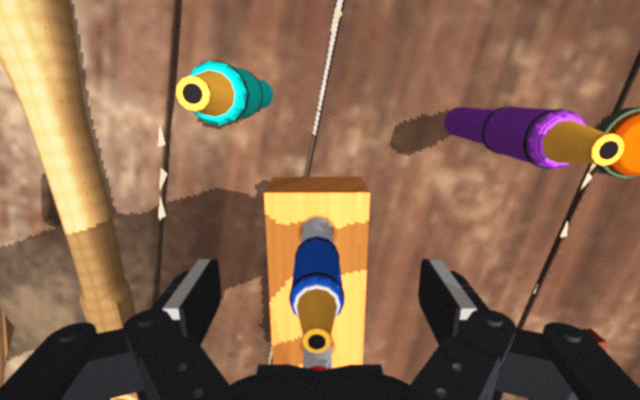

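```bash
python3 - <<'E'
from h import *
s=ctrl.read_state();C=cam("wrist",s);print(onz(C,(316.5,342),132))
go([509.5,242,71],0.199)
E
python3 -m crank '{"translation":[[-3.5,-1,6.5],[0,0,5],[0,0,0]],"delta_rot":[[0,-0.003,0],[0,-0.003,0],[0,0,0]]}' 1; python3 - <<'E'
from h import *
s=ctrl.read_state();im=ctrl.snapshot('wrist');cv2.imwrite('pics/w5.png',im[:,:,::-1]);print(s["ee_pos"],s["ee_rot"],s["qvel"])
C=cam("wrist",s);print(proj(C,s["ee_pos"]+[0,0,18.7]))
E
```

```text
[510.29 242.01 132.  ]
now [510.73 246.24  84.19] D [ -1.23  -4.24 -13.19] rv [ 0.01 -0.    0.  ] n 1 t 2.2 F [0.03 0.06 0.78] w 85.60688765327488
[-3.9, -2.1, 13.2] [0.007, -0.003, 0.002]
time: 2.5
ee_pos: [512.1, 242.8, 73.9]
ee_rot: [[-0.199, 0.98, 0.011], [0.98, 0.199, -0.0], [-0.003, 0.011, -1.0]]
force: [-0.3, -1.1, -0.3]
width: 85.3
[512.11 242.83  73.86] [[-0.2   0.98  0.01]
 [ 0.98  0.2  -0.  ]
 [-0.    0.01 -1.  ]] [-0.01 -0.01  0.    0.01 -0.   -0.  ]
[319.82 285.15]
```

View pics/w5.png

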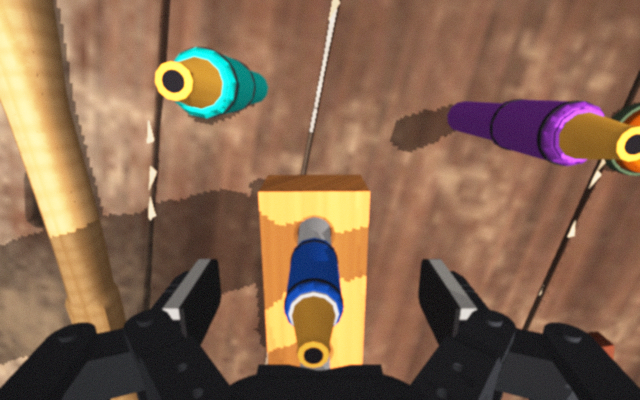

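```bash
python3 -m crank '{"translation":[[-1,-2,3],[0,0,0]],"delta_rot":[[0.011,0.002,0],[0,0,0]]}' 1; python3 - <<'E'
from h import *
go([509.5,242,71],0.199)
E
```

```text
time: 2.75
ee_pos: [510.4, 241.3, 71.0]
ee_rot: [[-0.199, 0.98, -0.001], [0.98, 0.199, -0.001], [-0.0, -0.001, -1.0]]
force: [-0.7, 0.2, -0.2]
width: 85.2
now [510.4  241.29  70.98] D [-0.9   0.71  0.02] rv [-0.  0.  0.] n 1 t 2.75 F [-0.65  0.2  -0.19] w 85.24232993560304
[0.9, -0.7, -0.0] [-0.001, 0.0, 0.001]
```

```bash
Z='"delta_rot":[[0,0,0],[0,0,0],[0,0,0],[0,0,0],[0,0,0]]'; python3 -m crank '{"translation":[[0,0,0],[0,0,0],[0,0,0],[0,0,0],[0,0,0]],"delta_rot":[[0,0,0],[0,0,0],[0,0,0],[0,0,0],[0,0,0]]}' -1;python3 -m crank '{"translation":[[0,0,0],[0,0,0],[0,0,0],[0,0,0],[0,0,0]],"delta_rot":[[0,0,0],[0,0,0],[0,0,0],[0,0,0],[0,0,0]]}'; python3 - <<'E'
from h import *
s=ctrl.read_state();im=ctrl.snapshot('wrist');cv2.imwrite('pics/w6.png',im[:,:,::-1])
go([509.5,242,71],0.199)
E
```

```text
time: 3.25
ee_pos: [510.6, 241.3, 71.2]
ee_rot: [[-0.199, 0.98, -0.001], [0.98, 0.199, -0.0], [-0.0, -0.001, -1.0]]
force: [-0.8, -0.3, 0.7]
width: 20.3
time: 3.75
ee_pos: [510.5, 241.3, 71.2]
ee_rot: [[-0.199, 0.98, -0.001], [0.98, 0.199, -0.001], [-0.0, -0.001, -1.0]]
force: [-0.5, 0.5, -0.2]
width: 20.7
now [510.51 241.25  71.16] D [-1.01  0.75 -0.16] rv [-0.  0.  0.] n 1 t 3.8 F [-0.82 -0.36  0.89] w 20.31160267745741
[0.9, -0.8, 0.2] [-0.001, 0.0, 0.001]
```

View pics/w6.png

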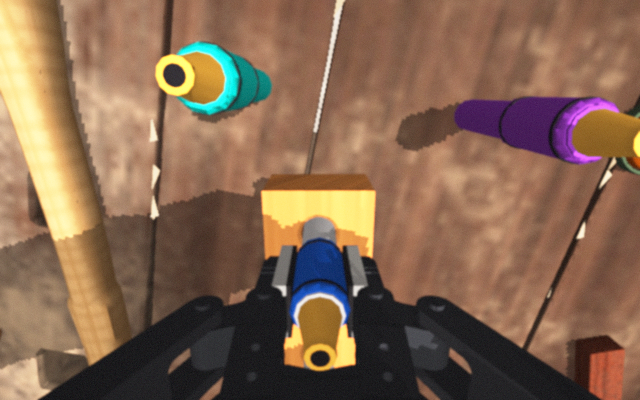

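Nozzle gripped on the sleeve (width 20.7). Lifting straight up.

```bash
python3 -m crank '{"translation":[[0,0,-10],[0,0,-15],[0,0,-20],[0,0,-30],[0,0,-40]],"delta_rot":[[0,0,0],[0,0,0],[0,0,0],[0,0,0],[0,0,0]]}' -1;  python3 - <<'E'
from h import *
go([518.5,-137.5,205],-0.238)
E
```

```text
time: 4.3
ee_pos: [506.9, 239.6, 185.4]
ee_rot: [[-0.199, 0.98, -0.011], [0.98, 0.199, -0.006], [-0.003, -0.012, -1.0]]
force: [-0.2, -0.0, -0.8]
width: 20.5
now [506.86 239.56 185.42] D [  11.64 -377.06   19.58] rv [-0.01  0.01  0.44] n 9 t 4.3 F [-0.18 -0.01 -0.75] w 20.51654449581793
[-41.3, -7.1, -2.0] [-0.001, 0.001, 0.049]
[-41.6, -5.1, -2.0] [-0.001, 0.001, 0.049]
[-41.8, -3.0, -2.0] [-0.001, 0.001, 0.049]
[-41.9, -1.0, -2.1] [-0.001, 0.001, 0.049]
[-41.9, 1.1, -2.1] [-0.001, 0.001, 0.049]
[-41.8, 3.1, -2.1] [-0.001, 0.001, 0.049]
[-41.6, 5.1, -2.1] [-0.001, 0.001, 0.049]
[-41.3, 7.1, -2.1] [-0.001, 0.001, 0.049]
[-40.9, 9.2, -2.2] [-0.001, 0.001, 0.049]
```

Red nozzle's top (132) is in the path; raise further first.

```bash
python3 -m crank '{"translation":[[0,0,-40],[0,0,0]],"delta_rot":[[-0.01,0.01,0],[0,0,0]]}' -1;  python3 - <<'E'
from h import *
go([518.5,-137.5,230],-0.238,42)
E
```

```text
time: 4.5
ee_pos: [509.9, 241.1, 233.7]
ee_rot: [[-0.199, 0.98, 0.006], [0.98, 0.199, 0.011], [0.01, 0.008, -1.0]]
force: [1.1, -0.0, -1.3]
width: 21.1
now [509.91 241.08 233.66] D [   8.59 -378.58   -3.66] rv [ 0.01 -0.01  0.44] n 10 t 4.5 F [ 1.1  -0.04 -1.33] w 21.0697461875421
[-37.3, -6.7, -0.0] [0.001, -0.001, 0.044]
[-37.5, -5.1, 0.0] [0.001, -0.001, 0.044]
[-37.7, -3.4, 0.0] [0.001, -0.001, 0.044]
[-37.8, -1.7, 0.1] [0.001, -0.001, 0.044]
[-37.9, -0.1, 0.1] [0.001, -0.001, 0.044]
[-37.8, 1.6, 0.2] [0.001, -0.001, 0.044]
[-37.7, 3.2, 0.2] [0.001, -0.001, 0.044]
[-37.6, 4.9, 0.3] [0.001, -0.001, 0.044]
[-37.3, 6.5, 0.3] [0.001, -0.001, 0.044]
[-37.0, 8.1, 0.3] [0.001, -0.001, 0.044]
```

```bash
python3 -m crank '{"translation":[[-37.3,-6.7,0],[-37.5,-5,0],[-37.7,-3.4,0],[-37.8,-1.7,0],[-37.9,0,0]],"delta_rot":[[0.001,-0.001,0.044],[0.001,-0.001,0.044],[0.001,-0.001,0.044],[0.001,-0.001,0.044],[0.001,-0.001,0.044]]}' -1; python3 -m crank '{"translation":[[-37.8,1.6,0],[-37.7,3,0],[-35,5,0],[-25,5,0],[-8,2,0]],"delta_rot":[[0.001,-0.001,0.044],[0.001,-0.001,0.044],[0.001,-0.001,0.044],[0.001,-0.001,0.044],[0.001,-0.001,0.044]]}' -1;  python3 - <<'E'
from h import *
go([518.5,-137.5,230],-0.238,42)
E
```

```text
time: 5.0
ee_pos: [515.0, 51.2, 233.9]
ee_rot: [[0.018, 1.0, 0.006], [1.0, -0.018, 0.009], [0.009, 0.006, -1.0]]
force: [0.7, -0.4, -0.9]
width: 20.8
time: 5.5
ee_pos: [516.1, -102.5, 231.9]
ee_rot: [[0.25, 0.968, -0.002], [0.968, -0.25, 0.003], [0.003, -0.003, -1.0]]
force: [0.3, 0.8, -1.0]
width: 20.6
now [ 516.09 -102.49  231.88] D [  2.41 -35.01  -1.88] rv [-0.   -0.   -0.01] n 1 t 5.5 F [ 0.3   0.77 -1.04] w 20.6105259130474
[-33.3, 11.1, 1.8] [-0.003, -0.003, -0.014]
```

```bash
python3 -m crank '{"translation":[[-10,3,0],[0,0,0],[0,0,0]],"delta_rot":[[0,0,-0.014],[0,0,0],[0,0,0]]}' -1; cat > snap.py <<'E'
from h import *
import sys,pickle
k=sys.argv[1]
for n in sys.argv[2:]:
    s=ctrl.read_state();im=ctrl.snapshot(n);cv2.imwrite(f"pics/{n}_{k}.png",im[:,:,::-1])
    pickle.dump(s,open(f"pics/{n}_{k}.pkl","wb"));print(n,s["ee_pos"],abs(s["qvel"]).max())
E
python3 snap.py a wrist scene top
```

```text
time: 5.8
ee_pos: [515.5, -113.1, 231.1]
ee_rot: [[0.24, 0.971, -0.004], [0.971, -0.24, 0.005], [0.004, -0.006, -1.0]]
force: [-0.5, 0.4, -1.0]
width: 20.5
wrist [ 515.54 -113.09  231.12] 0.003754243396366549
scene [ 515.56 -112.96  231.14] 0.009282391694863008
top [ 515.66 -112.84  231.21] 0.004004538288508776
```

View pics/wrist_a.png

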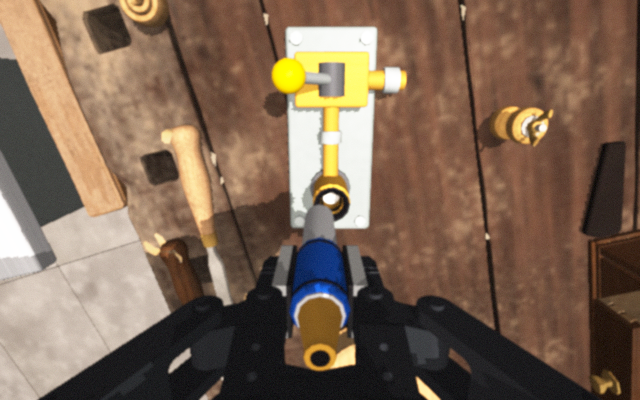

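View pics/scene_a.png

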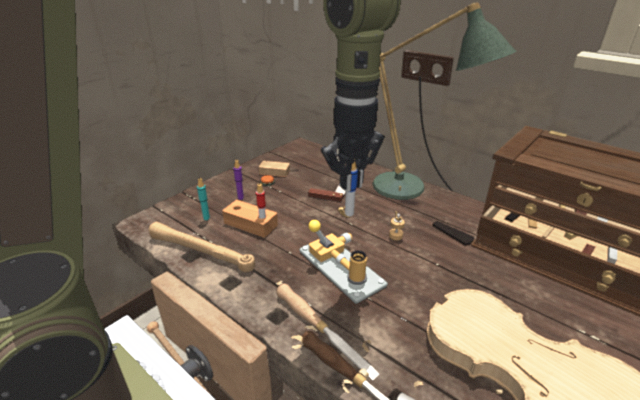

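View pics/top_a.png

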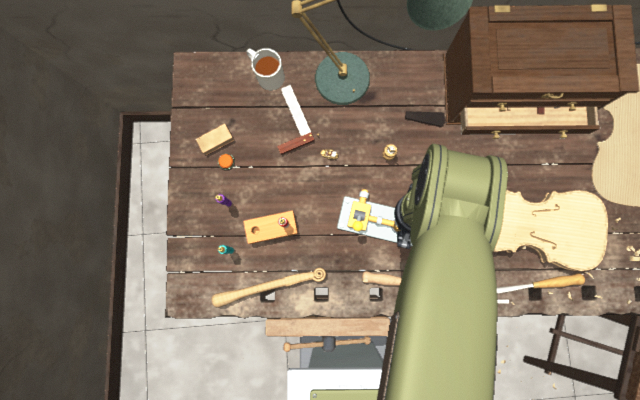

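```bash
python3 - <<'E'
from h import *
import pickle
s=pickle.load(open("pics/wrist_a.pkl","rb"));C=cam("wrist",s)
f=lambda t:s["ee_pos"]+s["ee_rot"]@np.array(t)
print("foot pred",proj(C,f([0,0,61])),"tip pred",proj(C,f([0,0,-61])),"sleeve top/bot",proj(C,f([0,0,-40.6])),proj(C,f([0,0,3.4])))
print("mouth",onz(C,(331,200),76), "pred",proj(C,[518.5,-137.5,76]))
a=cv2.imread("pics/wrist_a.png")
cv2.imwrite("pics/wac.png",cv2.resize(a[160:380,270:390],None,fx=4,fy=2.7*1,interpolation=2) if 0 else cv2.resize(a[165:255,280:380],None,fx=6,fy=6,interpolation=2))
cv2.imwrite("pics/wac2.png",cv2.resize(a[200:380,270:370],None,fx=3.3,fy=3.3,interpolation=2))
b=cv2.imread("pics/scene_a.png");cv2.imwrite("pics/sac.png",cv2.resize(b[140:300,300:400],None,fx=3.7,fy=3.7,interpolation=2))
S=cam("scene");print("scene foot pred",proj(S,f([0,0,61])),"tip",proj(S,f([0,0,-61])))
E
```

```text
foot pred [319.62 217.75] tip pred [319.87 361.86] sleeve top/bot [319.79 318.27] [319.69 259.95]
mouth [ 520.82 -131.82   76.  ] pred [329.97 206.3 ]
scene foot pred [349.   213.95] tip [352.14 158.69]
```

View pics/wac.png

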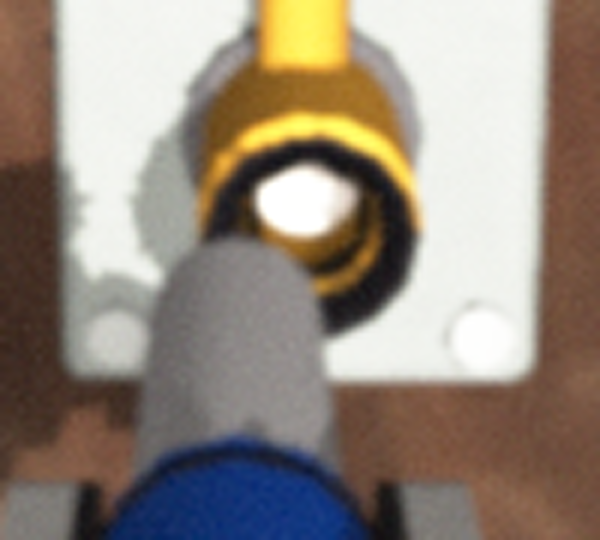

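View pics/wac2.png

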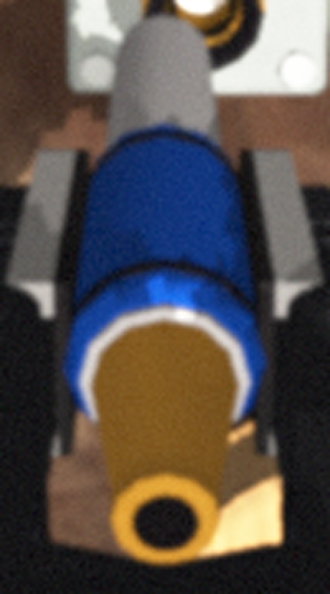

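View pics/sac.png

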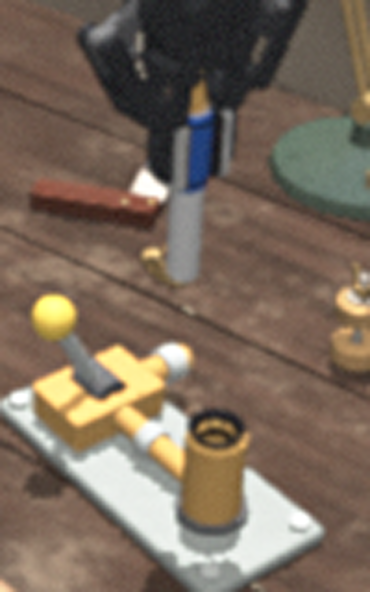

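Ring centre at (331.7,204.3) in the wrist view, so the mouth is about (520,-136); the nozzle hangs straight, foot about 1 mm toward tool +x. Move above the mouth and look again.

```bash
python3 - <<'E'
from h import *
go([519.6,-137,155],-0.238,30)
E
python3 -m crank '{"translation":[[-22,9.5,15],[0,0,30],[0,0,28],[0,0,0],[0,0,0]],"delta_rot":[[-0.005,-0.003,0],[0,0,0],[0,0,0],[0,0,0],[0,0,0]]}' -1;  python3 - <<'E'
from h import *
go([519.6,-137,150],-0.238)
E
python3 snap.py b wrist scene;python3 - <<'E'
from h import *
import pickle
s=pickle.load(open("pics/wrist_b.pkl","rb"));C=cam("wrist",s)
f=lambda t:s["ee_pos"]+s["ee_rot"]@np.array(t)
print("foot pred",proj(C,f([0,0,61])),"tip pred",proj(C,f([0,0,-61])))
print( "mouth pred",proj(C,[519.8,-136,76]))
a=cv2.imread("pics/wrist_b.png")
cv2.imwrite("pics/wbc.png",cv2.resize(a[160:390,260:390],None,fx=2.6,fy=2.6,interpolation=2))
b=cv2.imread("pics/scene_b.png");cv2.imwrite("pics/sbc.png",cv2.resize(b[180:300,300:400],None,fx=5,fy=5,interpolation=2))
S=cam("scene");print("scene foot pred",proj(S,f([0,0,61])),"tip",proj(S,f([0,0,-61])))
E
```

```text
now [ 515.75 -112.83  231.28] D [  3.85 -24.17 -76.28] rv [-0.01 -0.   -0.  ] n 3 t 5.95 F [ 0.51 -0.73 -0.92] w 20.26063367775905
[-7.6, 3.3, 25.4] [-0.002, -0.001, -0.001]
[-7.6, 3.2, 25.4] [-0.002, -0.001, -0.001]
[-7.6, 3.2, 25.4] [-0.002, -0.001, -0.001]
time: 6.45
ee_pos: [522.0, -133.3, 158.5]
ee_rot: [[0.233, 0.972, 0.005], [0.972, -0.233, 0.001], [0.002, 0.005, -1.0]]
force: [-0.2, 0.1, -0.8]
width: 20.6
now [ 522.01 -133.28  158.51] D [-2.41 -3.72 -8.51] rv [ 0. -0.  0.] n 1 t 6.45 F [-0.23  0.11 -0.77] w 20.614533439663113
[-4.2, -1.5, 8.5] [0.005, -0.002, 0.003]
wrist [ 522.01 -133.28  158.51] 0.024291423349753986
scene [ 521.8  -133.21  158.53] 0.014426290542832183
foot pred [319.61 217.75] tip pred [319.85 361.86]
mouth pred [316.88 211.49]
scene foot pred [357.61 245.28] tip [360.73 194.94]
```

View pics/wbc.png

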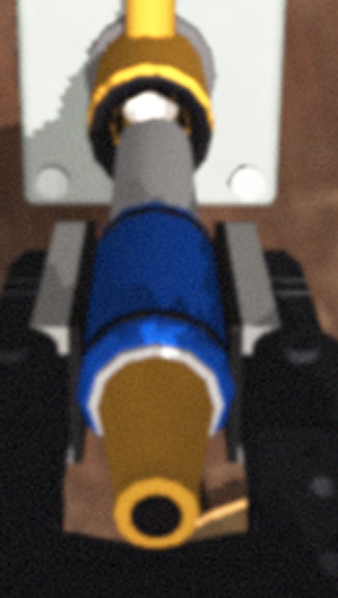

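View pics/sbc.png

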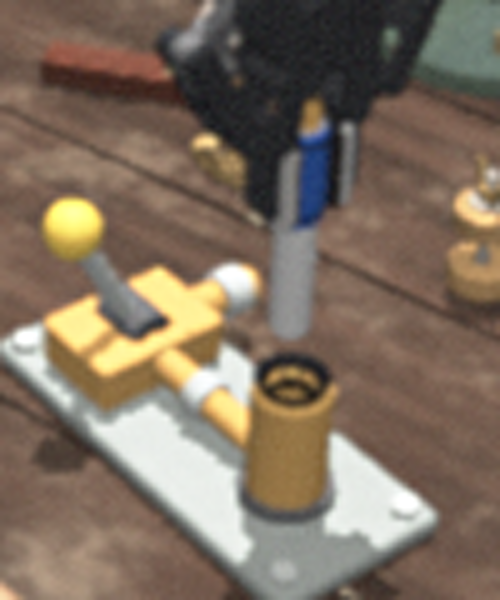

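```bash
python3 - <<'E'
from h import *
import pickle
s=pickle.load(open("pics/wrist_b.pkl","rb"));C=cam("wrist",s);S=cam("scene")
print("wrist mouth",onz(C,(318.3,212),76),"foot",onz(C,(319.8,216.2),97.5))
print("scene mouth",onz(S,(358.8,255.6),76),"foot",onz(S,(358.0,246.3),97.5),onz(S,(358.0,247),97.5))
E
```

```text
wrist mouth [ 520.67 -136.6    76.  ] foot [ 522.67 -132.25   97.5 ]
scene mouth [ 518.83 -140.13   76.  ] foot [ 520.12 -135.81   97.5 ] [ 518.25 -137.15   97.5 ]
```

```bash
python3 -m crank '{"translation":[[-4.3,-0.5,6],[0,0,6],[0,0,0],[0,0,0]],"delta_rot":[[0.005,-0.002,0],[0,0,0],[0,0,0],[0,0,0]]}' -1;  python3 - <<'E'
from h import *
go([520.5,-137.4,141],-0.238)
E
python3 snap.py c wrist scene;python3 - <<'E'
from h import *
import pickle
s=pickle.load(open("pics/wrist_c.pkl","rb"));C=cam("wrist",s)
a=cv2.imread("pics/wrist_c.png")
A=cv2.resize(a[170:260,270:370],None,fx=6,fy=6,interpolation=2);cv2.imwrite("pics/wcc.png",A)
b=cv2.imread("pics/scene_c.png");cv2.imwrite("pics/scc.png",cv2.resize(b[200:300,310:400],None,fx=6,fy=6,interpolation=2))
E
```

```text
time: 6.95
ee_pos: [523.3, -138.2, 149.6]
ee_rot: [[0.233, 0.973, 0.006], [0.973, -0.233, -0.002], [-0.001, 0.007, -1.0]]
force: [0.3, -0.2, -0.6]
width: 20.2
now [ 523.3  -138.2   149.63] D [-2.8   0.8  -8.63] rv [0.01 0.   0.  ] n 1 t 6.95 F [ 0.28 -0.23 -0.65] w 20.249532788682533
[0.1, -3.0, 8.6] [0.007, 0.001, 0.003]
wrist [ 523.3  -138.2   149.63] 0.004485492654411151
scene [ 523.21 -138.16  149.56] 0.0027560696466313946
```

View pics/wcc.png

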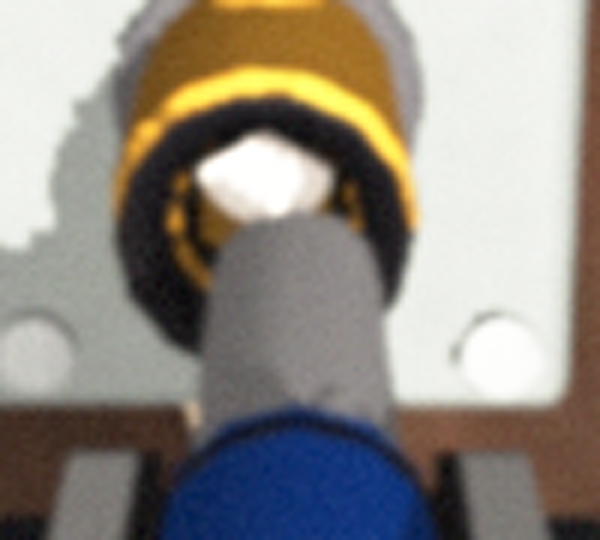

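View pics/scc.png

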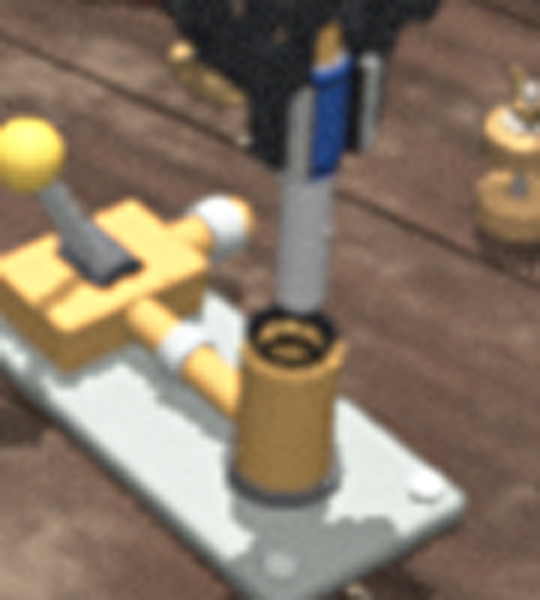

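```bash
python3 - <<'E'
from h import *
import pickle
s=pickle.load(open("pics/wrist_c.pkl","rb"));C=cam("wrist",s);S=cam("scene")
f=lambda t:s["ee_pos"]+s["ee_rot"]@np.array(t)
m=onz(C,(314.2,209),76);print("wrist mouth",m,"in tool",s["ee_rot"].T@(m-s["ee_pos"]))
# silhouette of foot far edge for offset x=0 and 1, radius 7
for o in(0,1,2):print(o,proj(C,f([o+7,0,61])),proj(C,f([o,0,61])))
m2=onz(S,(291.5/6+310,338/6+200),76);ft=onz(S,(300/6+310,303/6+200),88.6);print(m2,ft,s["ee_rot"].T@(m2-ft))
E
```

```text
wrist mouth [ 520.61 -135.99   76.  ] in tool [ 1.57 -3.62 73.6 ]
0 [319.62 207.32] [319.61 217.75]
1 [319.62 205.82] [319.61 216.27]
2 [319.62 204.31] [319.61 214.79]
[ 516.62 -141.17   76.  ] [ 520.94 -140.84   88.6 ] [-1.31 -4.21 12.57]
```

```bash
python3 -m crank '{"translation":[[-0.3,-3.5,4],[0,0,4],[0,0,0],[0,0,0]],"delta_rot":[[0.007,0,0],[0,0,0],[0,0,0],[0,0,0]]}' -1;  python3 - <<'E'
from h import *
go([519.8,-137.6,141],-0.238)
E
python3 snap.py d wrist scene;python3 - <<'E'
from h import *
import pickle
s=pickle.load(open("pics/wrist_d.pkl","rb"));C=cam("wrist",s)
a=cv2.imread("pics/wrist_d.png")
A=cv2.resize(a[170:260,270:370],None,fx=6,fy=6,interpolation=2);cv2.imwrite("pics/wdc.png",A)
b=cv2.imread("pics/scene_d.png");cv2.imwrite("pics/sdc.png",cv2.resize(b[200:300,310:400],None,fx=6,fy=6,interpolation=2))
E
```

```text
time: 7.45
ee_pos: [519.3, -137.6, 141.0]
ee_rot: [[0.233, 0.973, -0.001], [0.973, -0.233, -0.0], [-0.001, -0.001, -1.0]]
force: [-0.1, -1.2, -1.9]
width: 20.5
now [ 519.35 -137.59  140.97] D [ 0.45 -0.01  0.03] rv [-0.  0.  0.] n 1 t 7.45 F [-0.06 -1.24 -1.89] w 20.53989545165856
[0.1, 0.4, -0.0] [-0.001, 0.001, 0.003]
wrist [ 519.35 -137.59  140.97] 0.0063776016769213255
scene [ 519.29 -137.59  140.93] 0.0032296786046449337
```

View pics/wdc.png

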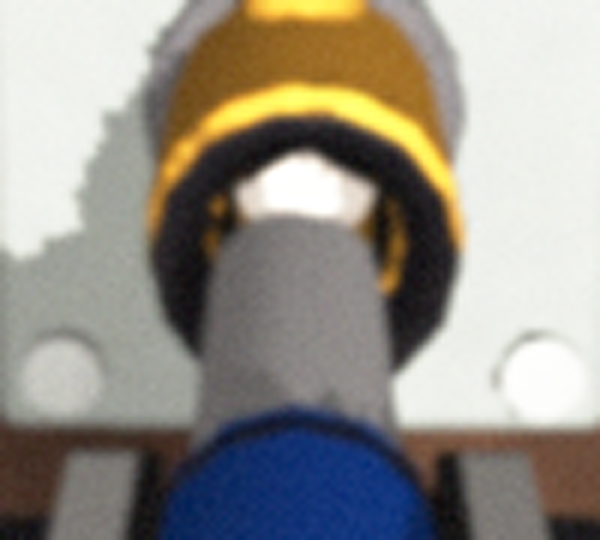

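View pics/sdc.png

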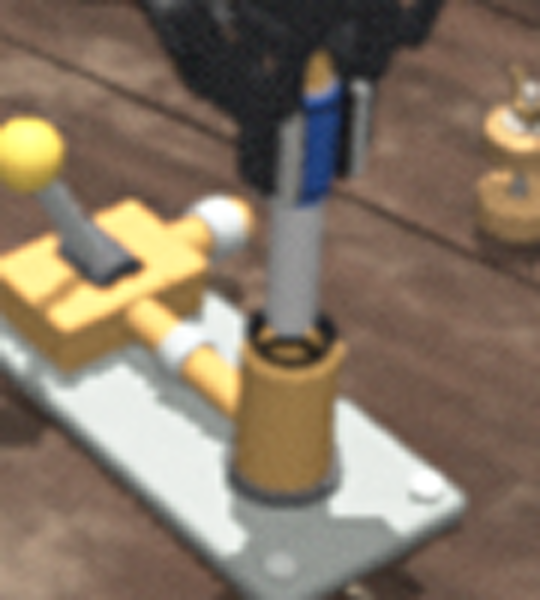

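Alignment within a millimetre in both views. Enter the mouth gently, watching force.

```bash
python3 -m crank '{"translation":[[0,0.4,3],[0,0,3],[0,0,3]],"delta_rot":[[0,0,0],[0,0,0],[0,0,0]]}' -1;python3 -m crank '{"translation":[[0,0,2],[0,0,0]],"delta_rot":[[0,0,0],[0,0,0]]}' -1
```

```text
time: 7.85
ee_pos: [520.4, -137.8, 132.0]
ee_rot: [[0.233, 0.973, 0.0], [0.973, -0.233, -0.001], [-0.001, 0.0, -1.0]]
force: [-0.1, -0.1, -1.6]
width: 20.5
time: 8.05
ee_pos: [520.0, -137.7, 129.1]
ee_rot: [[0.233, 0.973, -0.001], [0.973, -0.233, -0.0], [-0.001, -0.001, -1.0]]
force: [0.4, 0.2, -0.5]
width: 20.5
```

```bash
for i in 1; do python3 -m crank '{"translation":[[0,0,2],[0,0,2]],"delta_rot":[[0,0,0],[0,0,0]]}' -1; done; python3 -m crank '{"translation":[[0,0,2],[0,0,2]],"delta_rot":[[0,0,0],[0,0,0]]}' -1
```

```text
time: 8.25
ee_pos: [520.2, -137.7, 125.1]
ee_rot: [[0.233, 0.973, -0.0], [0.973, -0.233, -0.0], [-0.0, -0.0, -1.0]]
force: [-0.3, -0.3, -0.9]
width: 20.8
time: 8.45
ee_pos: [520.7, -137.7, 122.1]
ee_rot: [[0.233, 0.973, 0.001], [0.973, -0.233, -0.0], [-0.0, 0.001, -1.0]]
force: [-0.4, 0.1, 2.4]
width: 20.3
```

```bash
python3 -m crank '{"translation":[[0,0,2],[0,0,2]],"delta_rot":[[0,0,0],[0,0,0]]}' -1|grep -v wid; python3 -m crank '{"translation":[[0,0,2],[0,0,2]],"delta_rot":[[0,0,0],[0,0,0]]}' -1
```

```text
time: 8.65
ee_pos: [520.7, -137.7, 119.4]
ee_rot: [[0.233, 0.973, 0.002], [0.973, -0.233, -0.001], [-0.0, 0.002, -1.0]]
force: [-1.9, 1.7, 5.7]
time: 8.85
ee_pos: [520.6, -137.7, 116.7]
ee_rot: [[0.233, 0.973, 0.003], [0.973, -0.233, -0.001], [-0.0, 0.003, -1.0]]
force: [-2.3, 1.5, 5.7]
width: 20.7
```

```bash
for r in 1 2 3; do :; done; python3 -m crank '{"translation":[[0,0,2]],"delta_rot":[[-0.002,0,0]]}' -1|egrep 'pos|force'; python3 -m crank '{"translation":[[0,0,2]],"delta_rot":[[-0.001,0,0]]}' -1|egrep 'pos|force'; python3 -m crank '{"translation":[[0,0,2]],"delta_rot":[[0,0,0]]}' -1|egrep 'pos|force'; python3 -m crank '{"translation":[[0,0,2]],"delta_rot":[[0,0,0]]}' -1
```

```text
ee_pos: [520.5, -137.6, 115.3]
force: [-2.2, 1.3, 5.8]
ee_pos: [520.4, -137.6, 114.0]
force: [-2.5, 0.5, 5.8]
ee_pos: [520.4, -137.6, 112.6]
force: [-1.4, 1.4, 5.5]
time: 9.25
ee_pos: [520.4, -137.6, 111.3]
ee_rot: [[0.233, 0.973, 0.007], [0.973, -0.233, -0.002], [-0.0, 0.008, -1.0]]
force: [-1.8, 1.2, 6.2]
width: 20.3
```

```bash
python3 -m crank '{"translation":[[0,-0.2,2]],"delta_rot":[[0.005,0,0]]}' -1|egrep 'pos|force'; python3 -m crank '{"translation":[[0,-0.1,2]],"delta_rot":[[0.003,0,0]]}' -1|egrep 'pos|force|rot'; python3 -m crank '{"translation":[[0,0,2]],"delta_rot":[[0,0,0]]}' -1
```

```text
ee_pos: [520.4, -137.6, 110.1]
force: [-0.7, 1.0, 4.6]
ee_pos: [520.6, -137.7, 108.8]
ee_rot: [[0.233, 0.973, 0.002], [0.973, -0.233, -0.001], [-0.0, 0.002, -1.0]]
force: [-1.9, 1.5, 5.7]
time: 9.55
ee_pos: [520.6, -137.7, 107.4]
ee_rot: [[0.233, 0.973, 0.002], [0.973, -0.233, -0.001], [-0.0, 0.002, -1.0]]
force: [-2.8, 1.4, 5.7]
width: 20.7
```

```bash
python3 -m crank '{"translation":[[0,-0.2,2]],"delta_rot":[[0.002,0,0]]}' -1|egrep 'pos|force'; python3 -m crank '{"translation":[[0,-0.2,2]],"delta_rot":[[0.001,0,0]]}' -1|egrep 'pos|force'; python3 -m crank '{"translation":[[0,0,2]],"delta_rot":[[0.001,0,0]]}' -1|egrep 'pos|force';python3 -m crank '{"translation":[[0,0,2]],"delta_rot":[[0.001,0,0]]}' -1
```

```text
ee_pos: [520.6, -137.6, 106.2]
force: [-1.7, 0.2, 5.9]
ee_pos: [520.7, -137.7, 105.0]
force: [-1.2, 0.6, 5.8]
ee_pos: [520.7, -137.7, 103.8]
force: [-2.1, 1.1, 6.4]
time: 9.95
ee_pos: [520.7, -137.7, 102.8]
ee_rot: [[0.233, 0.973, 0.0], [0.973, -0.233, -0.0], [-0.0, 0.0, -1.0]]
force: [-3.4, 1.1, 14.7]
width: 20.2
```

```bash
python3 -m crank '{"translation":[[0,0,1.5]],"delta_rot":[[0,0,0]]}' -1|egrep 'pos|force'; python3 -m crank '{"translation":[[0,0,1.5]],"delta_rot":[[0,0,0]]}' -1|egrep 'pos|force'; python3 -m crank '{"translation":[[0,0,1.5]],"delta_rot":[[0,0,0]]}' -1
```

```text
ee_pos: [520.7, -137.7, 102.7]
force: [-4.7, 1.5, 14.6]
ee_pos: [520.7, -137.7, 102.7]
force: [-2.9, 0.7, 11.4]
time: 10.25
ee_pos: [520.7, -137.7, 102.8]
ee_rot: [[0.233, 0.973, 0.003], [0.973, -0.233, -0.001], [-0.0, 0.003, -1.0]]
force: [-4.0, 1.8, 11.0]
width: 20.6
```

```bash
python3 -m crank '{"translation":[[0,-0.2,2]],"delta_rot":[[0.003,0,0]]}' -1|egrep 'pos|force'; python3 -m crank '{"translation":[[0,0,2]],"delta_rot":[[0.001,0,0]]}' -1; python3 snap.py e scene wrist; python3 - <<'E'
from h import *
b=cv2.imread("pics/scene_e.png");cv2.imwrite("pics/sec.png",cv2.resize(b[180:300,300:400],None,fx=5,fy=5,interpolation=2))
a=cv2.imread("pics/wrist_e.png");cv2.imwrite("pics/wec.png",cv2.resize(a[160:390,260:390],None,fx=2.6,fy=2.6,interpolation=2))
E
```

```text
ee_pos: [520.7, -137.7, 102.7]
force: [-4.3, 1.3, 16.9]
time: 10.45
ee_pos: [520.7, -137.7, 102.7]
ee_rot: [[0.233, 0.973, 0.001], [0.973, -0.233, -0.001], [-0.0, 0.002, -1.0]]
force: [-4.9, 2.0, 15.7]
width: 20.4
scene [ 520.75 -137.7   102.67] 0.004819242454872465
wrist [ 520.72 -137.7   102.69] 0.0017583961773721863
```

View pics/sec.png

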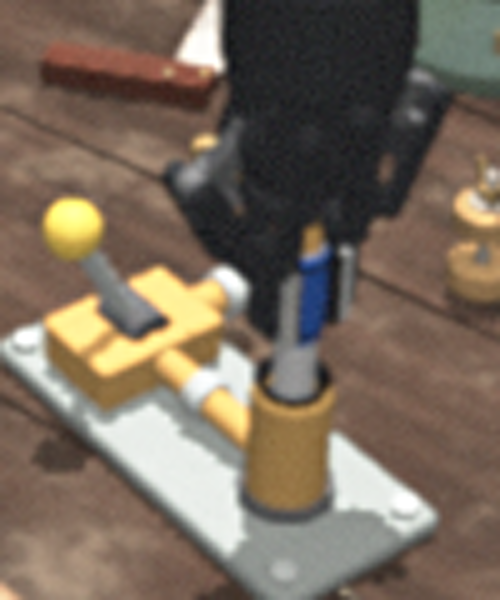

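View pics/wec.png

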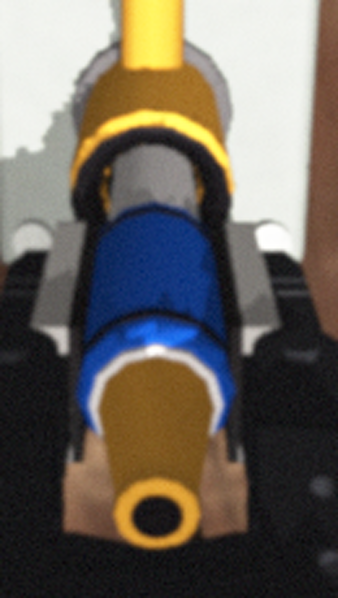

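```bash
python3 -m crank '{"translation":[[0,-0.5,2]],"delta_rot":[[0.002,0,0]]}' -1|egrep 'pos|force'; python3 -m crank '{"translation":[[0,-0.5,2.2]],"delta_rot":[[0.002,0,0]]}' -1|egrep 'pos|force';  python3 -m crank '{"translation":[[0,-0.3,0],[0,-0.3,0]],"delta_rot":[[0.001,0,0],[0,0,0]]}' -1
```

```text
ee_pos: [520.7, -137.7, 102.7]
force: [-2.3, 0.9, 12.6]
ee_pos: [520.7, -137.7, 102.7]
force: [-4.0, 1.4, 14.6]
time: 10.95
ee_pos: [520.4, -137.6, 103.3]
ee_rot: [[0.233, 0.973, 0.002], [0.973, -0.233, -0.001], [-0.0, 0.002, -1.0]]
force: [-0.1, -0.5, -1.1]
width: 21.0
```

```bash
python3 -m crank '{"translation":[[0,0,2],[0,0,2],[0,0,2]],"delta_rot":[[0,0,0],[0,0,0],[0,0,0]]}' -1|egrep 'pos|force'; python3 -m crank '{"translation":[[0,0,2]],"delta_rot":[[0,0,0]]}' 0|egrep 'pos|force|width';  python3 -m crank '{"translation":[[0,0,0],[0,0,0],[0,0,0]],"delta_rot":[[0,0,0],[0,0,0],[0,0,0]]}'; python3 snap.py f wrist scene
```

```text
ee_pos: [520.6, -137.7, 102.5]
force: [-4.2, 0.5, 17.0]
ee_pos: [521.1, -137.8, 101.2]
force: [-0.2, 0.1, 0.3]
width: 33.8
time: 11.65
ee_pos: [521.0, -137.9, 100.2]
ee_rot: [[0.233, 0.973, 0.006], [0.973, -0.233, -0.002], [-0.001, 0.006, -1.0]]
force: [-0.4, 0.2, -0.1]
width: 42.8
wrist [ 521.02 -137.9   100.17] 0.006855713246095098
scene [ 520.95 -137.89  100.11] 0.0042564862790217765
```

View pics/wrist_f.png

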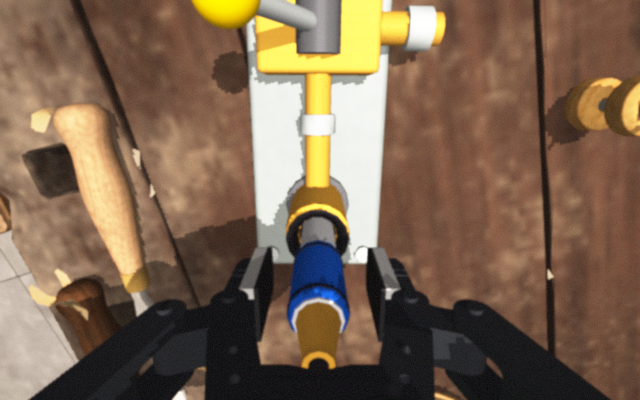

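Nozzle stands free in the socket. Retreat straight up, close, and press lightly on its top as a check that it is still home.

```bash
python3 -m crank '{"translation":[[0,0,-15],[0,0,-25],[0,0,-30],[0,0,-20],[0,0,0]],"delta_rot":[[0.006,0,0],[0,0,0],[0,0,0],[0,0,0],[0,0,0]]}' 0|egrep 'pos|force|width';  python3 -m crank '{"translation":[[0,0,0],[0,0,0],[0,0,0],[0,0,0],[0,0,0]],"delta_rot":[[0,0,0],[0,0,0],[0,0,0],[0,0,0],[0,0,0]]}' -1; python3 snap.py g wrist scene; python3 - <<'E'
from h import *
b=cv2.imread("pics/scene_g.png");cv2.imwrite("pics/sgc.png",cv2.resize(b[150:300,290:410],None,fx=4,fy=4,interpolation=2))
go([519.8,-137,175],-0.238)
E
```

```text
ee_pos: [519.5, -137.4, 190.5]
force: [0.9, -0.0, 0.5]
width: 42.6
time: 12.75
ee_pos: [517.2, -136.9, 186.0]
ee_rot: [[0.233, 0.972, -0.013], [0.973, -0.233, 0.002], [-0.001, -0.013, -1.0]]
force: [-0.3, 0.3, 0.6]
width: -0.1
wrist [ 517.2  -136.86  186.01] 0.011738599534701216
scene [ 517.14 -136.8   185.98] 0.0058020204670299535
now [ 517.29 -136.87  186.2 ] D [  2.51  -0.13 -11.2 ] rv [-0.01  0.    0.  ] n 1 t 12.85 F [ 0.59  0.51 -0.5 ] w 0.19166386209752864
[0.5, 2.6, 11.2] [-0.013, 0.001, 0.003]
```

View pics/wrist_g.png

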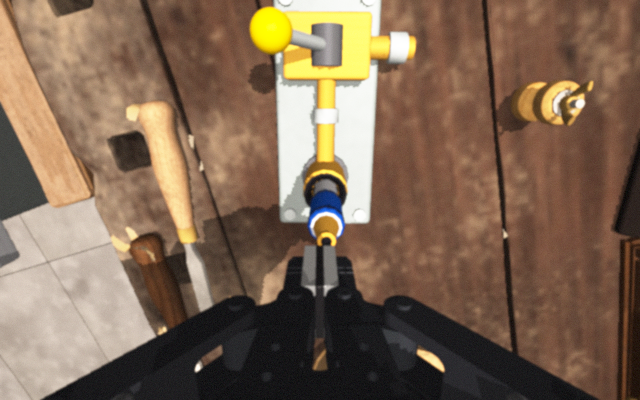

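View pics/sgc.png

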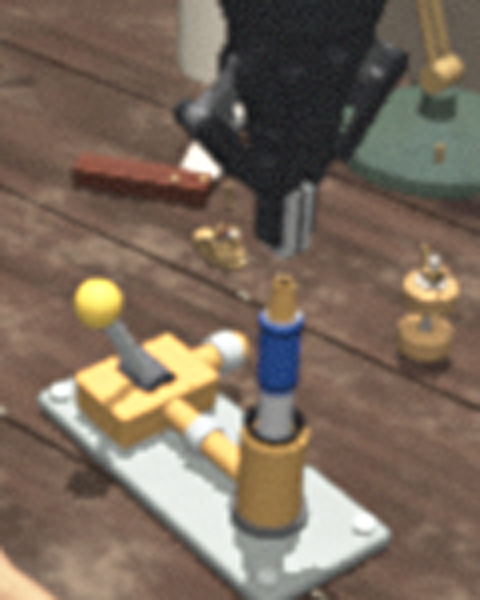

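```bash
python3 -m crank '{"translation":[[1,2.6,5],[0,0,5],[0,0,3],[0,0,0]],"delta_rot":[[-0.013,0,0],[0,0,0],[0,0,0],[0,0,0]]}' -1; python3 -m crank '{"translation":[[0,0,2],[0,0,2]],"delta_rot":[[0,0,0],[0,0,0]]}' |egrep 'pos|force';python3 -m crank '{"translation":[[0,0,2]],"delta_rot":[[0,0,0]]}' |egrep 'pos|force'
```

```text
time: 13.25
ee_pos: [520.0, -136.4, 171.6]
ee_rot: [[0.233, 0.973, 0.0], [0.973, -0.233, -0.001], [-0.001, 0.001, -1.0]]
force: [-0.1, 0.3, -0.4]
width: 0.3
ee_pos: [520.1, -136.4, 167.5]
force: [0.9, -0.3, -0.2]
ee_pos: [520.2, -136.4, 165.4]
force: [-0.6, 0.2, -0.8]
```

```bash
python3 -m crank '{"translation":[[0,0,1.5]],"delta_rot":[[0,0,0]]}' |egrep 'pos|force'; python3 -m crank '{"translation":[[0,0,1.5]],"delta_rot":[[0,0,0]]}' |egrep 'pos|force';python3 -m crank '{"translation":[[0,0,1.5]],"delta_rot":[[0,0,0]]}' |egrep 'pos|force'
```

```text
ee_pos: [520.4, -136.5, 164.0]
force: [-0.9, 0.3, 4.7]
ee_pos: [521.3, -136.7, 163.6]
force: [-0.6, 0.1, 11.9]
ee_pos: [522.3, -137.0, 163.7]
force: [-1.7, 0.5, 10.1]
```

Contact at z 163.7 as expected with 11–12 N and no sinking: home. Now retreat and measure the knob.

```bash
python3 -m crank '{"translation":[[0,0,-15],[0,0,-30],[0,0,-10],[0,0,0]],"delta_rot":[[0,0,0],[0,0,0],[0,0,0],[0,0,0]]}' -1; python3 snap.py h wrist scene;  python3 - <<'E'
from h import *
import pickle
s=pickle.load(open("pics/wrist_h.pkl","rb"));C=cam("wrist",s);S=cam("scene");T=cam("top")
im=cv2.imread("pics/wrist_h.png")[:,:,::-1];print(cents(im,(25,170,120),(31,255,255),60))
im=cv2.imread("pics/scene_h.png")[:,:,::-1];k=cents(im,(24,150,120),(33,255,255),20);print(k)
print("top",onz(T,(357.5,225.3),100)); print("scene",onz(S,(290+99/4,150+302/4),100))
print("tri",tri(ray(T,(357.5,225.3)),ray(S,(290+99/4,150+302/4))))
ox=np.array([.972,-.235]);piv=np.array([519.8,-136.8])+110*np.array([.235,.972]);print(piv,piv-36*ox)
E
```

```text
time: 14.25
ee_pos: [521.7, -136.8, 219.9]
ee_rot: [[0.233, 0.973, 0.006], [0.973, -0.233, -0.002], [-0.001, 0.006, -1.0]]
force: [-0.1, -0.1, -0.6]
width: 0.3
wrist [ 521.71 -136.79  219.89] 0.009611374114719044
scene [ 521.55 -136.77  219.29] 0.02763957355249116
[([251, 21, 36, 37, 1003], [268.5, 38.7])]
[]
top [514.53 -21.47 100.  ]
scene [515.44 -22.66 100.  ]
tri [515.07 -22.01  99.79]
[545.65 -29.88] [510.66 -21.42]
```

View pics/wrist_h.png

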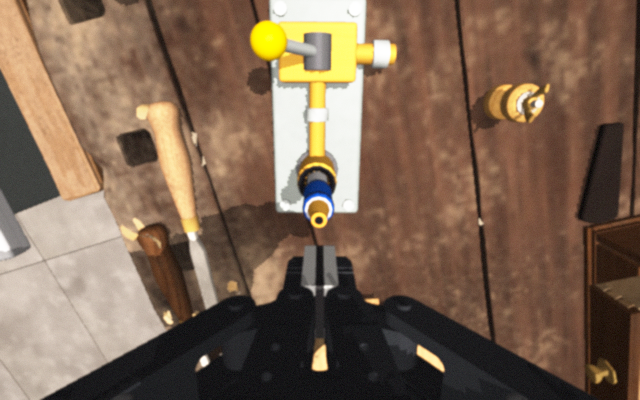

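Knob at about (515,-22,100) in two views. Go to a point 55 mm on its near side.

```bash
python3 - <<'E'
from h import *
go([461.5,-9,190],-0.238,40)
E
```

```text
now [ 520.92 -136.61  218.43] D [-59.42 127.61 -28.43] rv [0. 0. 0.] n 4 t 14.35 F [-0.63 -0.48 -0.79] w -0.15329063293255168
[27.6, -21.9, 7.0] [0.001, 0.0, 0.001]
[27.6, -21.9, 7.0] [0.001, 0.0, 0.001]
[27.5, -21.9, 7.1] [0.001, 0.0, 0.001]
[27.5, -21.9, 7.1] [0.001, 0.0, 0.001]
```

```bash
python3 -m crank '{"translation":[[27.5,-22,3],[27.5,-22,7],[27.5,-22,7],[25,-20,7],[0,0,0]],"delta_rot":[[0,0,0],[0,0,0],[0,0,0],[0,0,0],[0,0,0]]}' -1; python3 - <<'E'
from h import *
go([461.5,-9,88],-0.238,25)
E
```

```text
time: 14.85
ee_pos: [457.4, -9.2, 185.9]
ee_rot: [[0.236, 0.972, -0.005], [0.972, -0.236, -0.001], [-0.002, -0.005, -1.0]]
force: [-0.1, -0.8, -0.5]
width: 0.4
now [457.41  -9.25 185.92] D [  4.09   0.25 -97.92] rv [-0.01  0.   -0.  ] n 4 t 14.85 F [-0.07 -0.84 -0.54] w 0.44793504402654566
[0.4, 1.1, 24.5] [-0.001, 0.001, -0.0]
[0.3, 1.1, 24.5] [-0.001, 0.001, -0.0]
[0.3, 1.0, 24.5] [-0.001, 0.001, -0.0]
[0.3, 1.0, 24.5] [-0.001, 0.001, -0.0]
```

```bash
python3 -m crank '{"translation":[[0,0.5,25],[0,0.5,25],[0,0,25],[0,0,17],[0,0,0]],"delta_rot":[[-0.005,0,0],[0,0,0],[0,0,0],[0,0,0],[0,0,0]]}' -1; python3 snap.py i scene; python3 - <<'E'
from h import *
b=cv2.imread("pics/scene_i.png");cv2.imwrite("pics/sic.png",cv2.resize(b[150:300,270:400],None,fx=4,fy=4,interpolation=2))
s=ctrl.read_state();ox=np.array([.972,-.235]);print((s["ee_pos"][:2]-[545.65,-29.9])@ox,(s["ee_pos"][:2]-[545.65,-29.9])@[.235,.972])
E
```

```text
time: 15.35
ee_pos: [457.0, -10.8, 87.6]
ee_rot: [[0.234, 0.972, -0.003], [0.972, -0.234, -0.004], [-0.005, -0.002, -1.0]]
force: [-1.3, -1.1, 0.2]
width: 0.2
scene [457.02 -10.82  87.56] 0.01412726134224703
-90.07947006833298 -2.1652896767408762
```

View pics/sic.png

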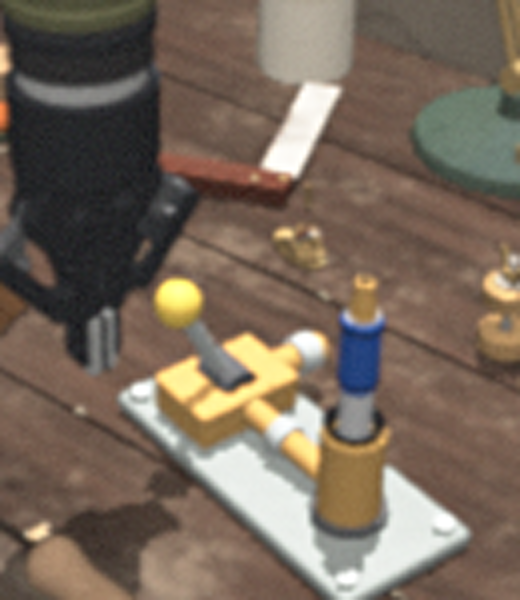

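Finger stands on the near side of the knob, in line with it. Push.

```bash
python3 -m crank '{"translation":[[1,10,0],[1,12,0],[0,12,0],[0,12,0],[0,12,0]],"delta_rot":[[0,0,0],[0,0,0],[0,0,0],[0,0,0],[0,0,0]]}' -1|egrep "pos|force"; python3 -m crank '{"translation":[[0,10,0],[0,10,0],[0,6,0]],"delta_rot":[[0,0,0],[0,0,0],[0,0,0]]}' -1; python3 snap.py j scene; python3 - <<'E'
from h import *
b=cv2.imread("pics/scene_j.png");cv2.imwrite("pics/sjc.png",cv2.resize(b[150:300,270:400],None,fx=4,fy=4,interpolation=2))
s=ctrl.read_state();ox=np.array([.972,-.235]);print((s["ee_pos"][:2]-[545.65,-29.9])@ox,(s["ee_pos"][:2]-[545.65,-29.9])@[.235,.972])
E
```

```text
ee_pos: [520.7, -24.0, 92.4]
force: [-1.4, 0.1, 1.4]
time: 16.2
ee_pos: [551.6, -31.3, 94.3]
ee_rot: [[0.236, 0.972, 0.007], [0.972, -0.236, -0.005], [-0.003, 0.008, -1.0]]
force: [-0.3, -0.2, 0.4]
width: 0.3
scene [551.59 -31.31  94.31] 0.16400399807393512
7.213028209660056 0.09180613516721925
```

View pics/sjc.png

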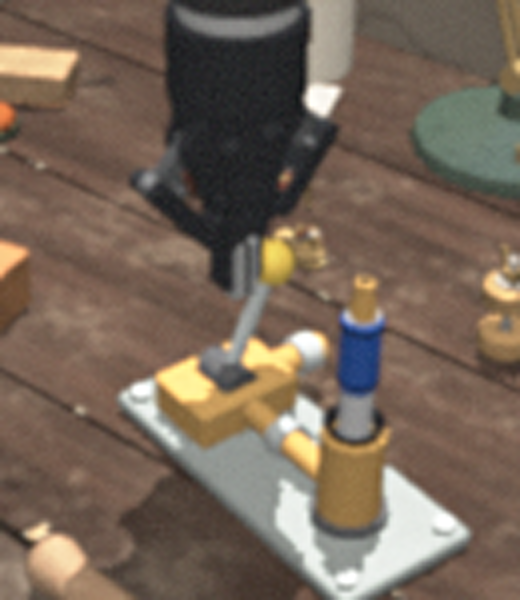

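```bash
python3 -m crank '{"translation":[[0,3,2],[0,3,2]],"delta_rot":[[0.004,0,0],[0.004,0,0]]}' -1|egrep "pos|force"; python3 -m crank '{"translation":[[0,3,1]],"delta_rot":[[0,0,0]]}' -1|egrep "pos|force"; python3 -m crank '{"translation":[[0,3,0]],"delta_rot":[[0,0,0]]}' -1|egrep "pos|force"
```

```text
ee_pos: [557.0, -32.6, 90.8]
force: [-9.7, 2.3, 9.6]
ee_pos: [556.6, -32.5, 89.8]
force: [-9.6, 2.7, 8.7]
ee_pos: [556.2, -32.5, 89.6]
force: [-6.2, 1.4, 6.3]
```

Firm end stop felt (~10 N). Back off and look.

```bash
python3 -m crank '{"translation":[[0,-15,0],[0,-30,0],[0,-30,0],[0,0,-30],[0,0,-40]],"delta_rot":[[0,0,0],[0,0,0],[0,0,0],[0,0,0],[0,0,0]]}' -1; python3 -m crank '{"translation":[[20,-20,-40],[40,-20,0],[40,-20,0],[20,-20,0],[0,0,0]],"delta_rot":[[0,0,0],[0,0,0],[0,0,0],[0,0,0],[0,0,0]]}' -1;python3 snap.py k scene top; python3 - <<'E'
from h import *
b=cv2.imread("pics/scene_k.png");cv2.imwrite("pics/skc.png",cv2.resize(b[150:300,190:400],None,fx=3.7,fy=3.7,interpolation=2))
t=cv2.imread("pics/top_k.png")[:,:,::-1];print(cents(t,(25,150,120),(32,255,255)))
E
```

```text
time: 17.15
ee_pos: [472.4, -13.9, 154.4]
ee_rot: [[0.234, 0.972, -0.036], [0.972, -0.234, 0.002], [-0.006, -0.035, -0.999]]
force: [0.3, 0.3, 0.9]
width: 0.3
time: 17.65
ee_pos: [427.3, 125.9, 204.1]
ee_rot: [[0.238, 0.971, -0.022], [0.971, -0.238, 0.005], [-0.0, -0.022, -1.0]]
force: [-0.0, -0.9, 0.0]
width: 0.2
scene [427.31 125.9  204.12] 0.02904380080949855
top [428.42 125.03 204.2 ] 0.044089231743495036
[([359, 195, 10, 8, 50], [363.8, 198.5])]
```

View pics/skc.png

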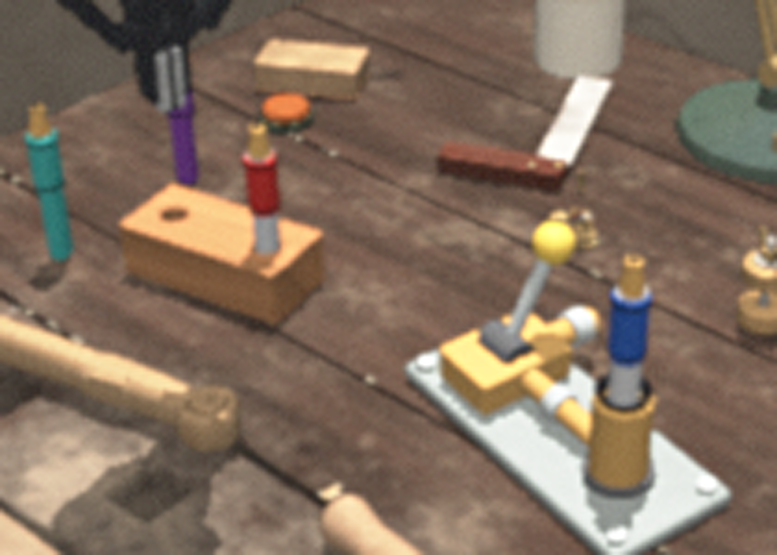

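View pics/top_k.png

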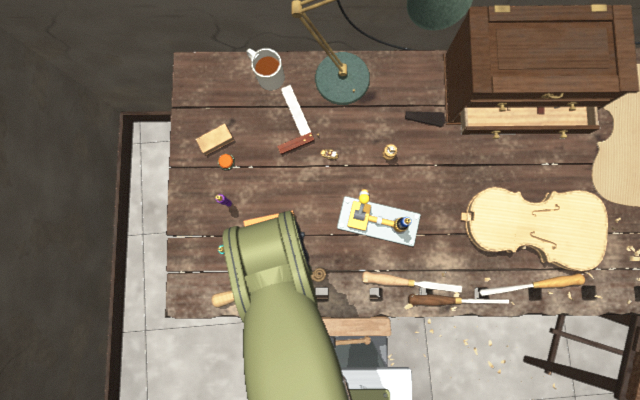

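```bash
python3 - <<'E'
from h import *
T=cam("top");S=cam("scene");u=(190+554/3.7,150+242/3.7)
P=tri(ray(T,(363.8,198)),ray(S,u));print(P,onz(T,(363.8,198),100),onz(S,u,100))
d=P[:2]-[545.65,-29.9];x=d@[.972,-.235];print(x,np.arctan2(x,P[2]-34)+.5)
s=ctrl.read_state();print(s["ee_pos"],s["time"])
E
```

```text
[583.12 -38.72  98.59] [582.5  -38.16 100.  ] [581.98 -40.33 100.  ]
38.493176879812864 1.0374173339542465
[428.91 124.09 204.04] 17.75
```

```bash
python3 -m crank '{"translation":[[0,0,0],[0,0,0],[0,0,0]],"delta_rot":[[0,0,0],[0,0,0],[0,0,0]]}'; python3 -c "
from station import ctrl
print(ctrl.job_done())"
```

```text
time: 18.05
ee_pos: [429.9, 121.9, 203.6]
ee_rot: [[0.244, 0.97, -0.02], [0.97, -0.244, 0.003], [-0.002, -0.021, -1.0]]
force: [-0.5, 1.0, -0.6]
width: -0.1
the job is handed in; nothing more can be done
None
```

The blue nozzle is in the socket and on its stop, the air cock is open, and I handed the job in at about 18 s.

- **Nozzle fitted:** the tube met the seal and a steady drag of about 6 N. It then stopped hard about 34 mm below the mouth, and the push there reached 17 N with no further movement. After letting go I pressed lightly on its top with the closed fingers. The top was at the expected height and did not sink under about 12 N.
- **Cock opened:** I pushed the yellow lever across to a firm end stop at about 10 N. From the two fixed cameras it works out at about 1.04 rad, which is fully open within measuring error.
- **Rest of the scene:** in the last pictures the red nozzle, spool clamp, finger plane and look-alikes look where they were, judged by eye. The arm is clear of everything.

**Checks that disagreed:** the cameras placed the nozzle and socket up to about 4 mm apart. I centred both the grasp and the fit in the close-up wrist view, and cross-checked the fit in the scene view. A side force of up to about 5 N showed while pressing on the stop. When I eased off there, the gripper rose 0.6 mm, so I pressed the nozzle home again before opening the jaws. The seat itself cannot be seen, so "home" rests on the forces and height.

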